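# Hang the solar panel on the fuel-cell kit

### The job

Take the black-framed solar panel out of the wooden rack and hang it on the end of the fuel-cell kit with its cells facing outwards, lowering it so that both of its orange hook knuckles drop fully over the two steel hinge pins. Then lean it back gently, without letting it drop, until it rests on the kit's wire rest, and let go of it. Leave the silver-framed panel, the bottle, the beaker and the meter standing or lying where they are.

Things in the scene. Friction and masses are not known exactly. Their poses are not given: they have to be found in the camera images.
- panel_center (a point): Centre of the loose black-framed solar panel (0.15 to 0.3 kg), upright in one of the rack's slots. x: out of the cell face, y: left along its width, z: up. Plate 10 mm thick (x), 170 wide (y), from 46 mm below to 70 above this point; two orange knuckles below it at y = +-55 mm, feet 70 mm below this point. Upper edge bare: grip it across the 10 mm. Flat junction box low on the back, 3 mm proud.
- knuckle_left (a point): Seat of the panel's left knuckle: the pin's centre lies here when fully home. 56 mm below panel_center, y = +55, mid-thickness; same axes. The knuckle is an upside-down U, 16 mm wide (y), slot 10.5 mm wide (x), open below and at both y sides; roof 4 mm above this point, foot 14 mm below; in the last 7 mm the mouth flares to 18 mm, lips 25 mm over all (x).
- knuckle_right (a point): Seat of the panel's right knuckle, the same but at y = -55 mm.
- kit: Fuel-cell kit, fixed: black tray 260 (x) by 140 (y) mm, 16 high; origin on the table under its middle, z up. +x is the panel end and points away from the robot within 0.35 rad. Pins at x = +105 mm, wire rest at +53, two clear cylinders 44 mm wide, 115 high at x = -20, y = +-34; the rest is lower, all under 117 mm. Hung rightly, the panel's x (cells) points to the kit's +x and, leaned, upwards.
- pin_left (a point): Middle of the left hinge pin: level steel pin 8 mm thick along the kit's y, 42 mm above the table, at the kit's x = +105, y = +55 mm. Free length 22 mm between a grey bearing block inside and a 14 mm head outside: 3 mm to spare each side of a knuckle. Axes as the kit.
- pin_right (a point): Middle of the right hinge pin, the same but at y = -55 mm.
- rest_bar (a point): Middle of the wire rest's level cross bar: 12 mm thick, 90 mm long along the kit's y, 52 mm behind the pins (kit's -x), 110 mm above the table. The hung panel turns freely on the pins, nothing else holds it up; its back meets this bar at 0.52 rad (30 degrees) from vertical.
- rack: Wooden rack, fixed: 160 (x) by 190 (y) mm, 30 high, origin on the table under its middle, x away from the robot within 0.5 rad. Two slots along y at x = +40 and -40 mm, 28 mm wide, floor 8 mm above the table. One holds the black-framed panel, the other the silver one (either way), cells to the rack's +x. Rack and kit may swap sides, left or right.
- spare_center (a point): Centre of the loose silver-framed panel with blue cells, same outline (10 by 170 by 140 mm) on two plain feet, in the other slot, 80 mm from the black one. It stays there.
- bottle_center (a point): Centre of an upright clear bottle, 54 mm wide, 140 high, loose on the table beyond the work. Not to be disturbed.
- beaker_center (a point): Centre of an upright clear beaker, 66 mm wide, 85 high, loose on the table beyond the work. Not to be disturbed.
- meter_center (a point): Centre of a yellow hand-held meter lying flat, 75 by 135 mm, 28 high, loose on the table beyond the work. Not to be disturbed.

How it is judged:
By the outcome, as a careful person would: the job done as asked, in the order asked, and still so for the second after the job is handed in, with the robot touching nothing.
It also fails if it takes over 58 s, if anything falls off the work surface, if the arm or the gripper's body presses on something with over 40 N, if the wrist force passes 120 N, or if a joint passes its speed limit or range.

### The arm

A 6-joint arm with a two-finger parallel gripper is mounted at the origin on the work surface. World frame = base frame: x ahead of the robot, y to its left, z up, the work surface at z = 0. Lengths are in m, angles in rad, forces in N, time in s.
With the tool pointing down it reaches from about 0.35 to 0.975 m from the base axis. Payload 4.9 kg.
Tool frame: the origin (TCP) lies midway between the tips of the shut fingers; the grasp point (between the pads) lies 19 mm behind it; z points along the fingers, y is the direction in which the jaws open and shut (so a half turn about z gives the same grasp; the last joint's range is limited). The gripper opens to 85 mm and grips with 20 to 120 N. Pads are 22 mm wide; open, the fingers measure 114 mm over their backs; the gripper's body (76 mm by 85 mm) begins 54 mm behind the grasp point. The pads swing forward as they close: fully open they stand 13 mm farther back than shut.
Start: joints at [1.225, 0.053, 1.613, -0, 1.476, -0.119], TCP at [0.141, 0.609, 0.231] pointing down, gripper open.
Joint ranges: [-3.01, 3.01], [-1.01, 2.22], [0.06, 2.58], [-1.02, 4.17], [0.09, 2.62], [-3.14, 3.14]. Speed limits (rad/s): [2.57, 2.57, 3.14, 3.14, 3.14, 3.14].

### API

Orientations are given as a rotation vector (axis times angle).
In Python, from station import ctrl gives the robot as it stands.
- The arm moves only by the tool jog_arm, never from a script. Its argument "steps" is a list of rows, each an object of numbers: "dx", "dy", "dz": the shift along the world's x, y, z in units of 60 mm (1.0 is 60 mm); "twist": the turn about the world's z in units of 10 degrees (1.0 is 10 degrees). A call has 1 to 5 rows; each row is the pose to reach, as a shift and turn from the pose measured when the call began; what a row does not reach only later rows make up. A row lasts 1/8 s, in which the tool goes at most 62.5 mm and 10.7 degrees, less where a joint would pass 70% of its speed; a pose out of reach is approached as far as the arm can. A call with a gripper value outside its range is refused whole. "gripper" is the closure in counts, from 0 (fully open) to 255 (shut), set as the call begins (left out, the last holds). The fingers move at their own pace and stop on an object; "newtons" is the grip in N (left out, the last holds). Time passes only in rows, so rows that repeat a pose let the fingers close. It gives the time, the measured TCP pose, the force and the opening at its end, in the units of the state.
- ctrl.get_obs(): the state, without advancing time (a new reading comes with each control period).
- ctrl.get_image(name): name is "side" or "top" or "wrist"; returns a dict with "frame" (384x512x3 uint8, red, green, blue), "range_z" (384x512 float32, m along the optical axis (not along the pixel's ray), 0 where there is no reading), "fx", "fy", "cx", "cy" (pixels), "extrinsics" (4x4, takes a point from camera to world coordinates). Camera axes: x right, y down, z forward; pixel columns grow to the right and rows downward; lengths in m; the calibration is good to about 2 mm. A picture is of the moment at which its call begins.
- ctrl.finish_job(): hands the job in, once; it reports no verdict.
The state is a dict: "t": time; "q": joint angles; "dq": joint speeds; "effort": joint torques, N m; "tool_pos": TCP position; "tool_rot": TCP orientation; "contact_force": force on the tool from outside, world axes, zero at the start; "wrist_torque": the same for the moment, N m; "opening": finger opening in m.
Only numpy, scipy, OpenCV 4.12 (cv2) and the standard library are available. Lean on these libraries where they do the work, as an engineer would, in place of code of your own. Each camera call takes 0.05 s, during which the arm holds its last target.

## Working session

There is one attempt and no reset: what is moved stays moved. The work goes in short steps, Python scripts to look and compute and a tool call to move; the robot and the scene stay as the last step left them, time stands still between calls to the robot, and variables do not carry over. Pictures are saved under pics/ and viewed, and the job is handed in when it is done.

Besides the shell and the picture viewer there is one more tool, called after "Emit:" by a JSON object that holds its "op" and its "data", one argument or row to a line. jog_arm: Moves the arm, as the interface text tells. Its arguments: {"type":"object","properties":{"steps":{"type":"array"},"gripper":{"type":"number"},"newtons":{"type":"number"}},"required":["steps"]}

```bash
ls; mkdir -p pics
cat > h.py <<'E'
import numpy as np, cv2
from station import ctrl
def snap(name,tag):
    im=ctrl.get_image(name)
    np.savez(f'pics/{tag}.npz',**{k:np.array(v) for k,v in im.items()})
    cv2.imwrite(f'pics/{tag}.png',im['frame'][:,:,::-1])
    return im
def load(tag): return dict(np.load(f'pics/{tag}.npz'))
def cloud(im):
    z=im['range_z'];v,u=np.mgrid[:z.shape[0],:z.shape[1]]
    P=np.stack([(u-im['cx'])/im['fx']*z,(v-im['cy'])/im['fy']*z,z],-1)
    E=im['extrinsics'];return P@E[:3,:3].T+E[:3,3]
def crop(tag,u0,v0,u1,v1,k,out):
    a=cv2.imread(f'pics/{tag}.png')[v0:v1,u0:u1]
    cv2.imwrite(f'pics/{out}.png',cv2.resize(a,None,fx=k,fy=k,interpolation=cv2.INTER_CUBIC))
E
python3 - <<'E'
from h import *
for n in ['side','top','wrist']:
    im=snap(n,n+'0'); print(n,im['fx'],im['extrinsics'].round(3).tolist())
print(ctrl.get_obs())
E
```

```text
pics
side 408.95270403005213 [[-0.88, -0.321, 0.351, 0.248], [-0.475, 0.56, -0.679, 0.691], [0.021, -0.764, -0.645, 0.739], [0.0, 0.0, 0.0, 1.0]]
top 382.2595835201139 [[0.01, -0.993, 0.117, 0.481], [-1.0, -0.011, -0.005, 0.024], [0.006, -0.117, -0.993, 0.878], [0.0, 0.0, 0.0, 1.0]]
wrist 301.28155623578596 [[0.225, 0.937, 0.268, 0.072], [0.974, -0.216, -0.064, 0.625], [-0.002, 0.275, -0.961, 0.373], [0.0, 0.0, 0.0, 1.0]]
{'t': 0.15, 'q': array([ 1.22498512e+00,  5.32245322e-02,  1.61398147e+00, -2.09289808e-05,
        1.47601573e+00, -1.18999205e-01]), 'dq': array([ 0.00040557, -0.00346547, -0.00614881, -0.00083191,  0.00109324,
       -0.00065817]), 'effort': array([-4.96663833e-04, -3.94244671e+01, -3.70718980e+01, -1.42054841e-04,
        4.59561590e-03, -1.50035385e-05]), 'tool_pos': array([0.14038189, 0.60852486, 0.23033175]), 'tool_rot': array([-3.55468890e-01, -3.12105912e+00,  2.49741226e-03]), 'contact_force': array([0.00225688, 0.66096323, 0.21491383]), 'wrist_torque': array([-0.00477056,  0.03345916,  0.00314777]), 'opening': 0.08548867675273684}
```

View pics/side0.png

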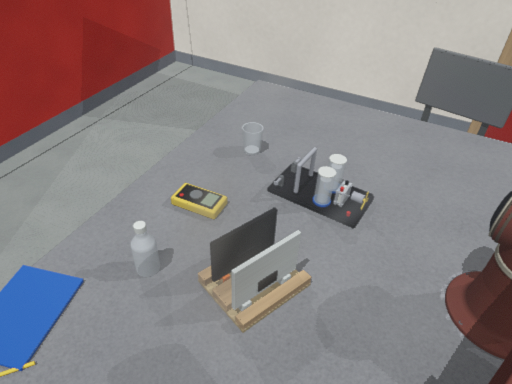

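View pics/top0.png

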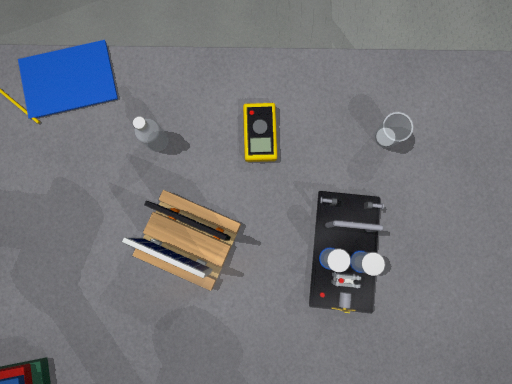

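The black panel is in the far slot of the rack, at (147,203)–(229,238) in the top view. The kit is on the right with its pins near (330,201) and (376,206). Next I'll measure these in enlarged crops.

Run:
```python
from h import *
crop('top0',115,180,255,295,5,'c1'); crop('top0',300,180,400,320,4,'c2')
crop('side0',190,200,330,330,5,'c3'); crop('side0',260,140,380,230,6,'c4')
im=load('top0');P=cloud(im)
for (u,v) in [(147,203),(160,209),(188,220),(229,237),(185,224),(330,200),(375,206),(355,226),(345,210),(330,302)]:
    print((u,v),P[v,u].round(4),P[v-1:v+2,u-1:u+2,2].round(3).ravel())
```

```text
(147, 203) [0.552  0.2372 0.1497] [0.149 0.149 0.148 0.148 0.15  0.148 0.148 0.148 0.149]
(160, 209) [0.5409 0.2123 0.1483] [0.149 0.149 0.149 0.148 0.148 0.148 0.147 0.148 0.147]
(188, 220) [0.5205 0.1583 0.1478] [0.149 0.149 0.141 0.149 0.148 0.15  0.146 0.146 0.149]
(229, 237) [0.4898 0.0852 0.0733] [0.102 0.069 0.008 0.097 0.073 0.043 0.088 0.061 0.878]
(185, 224) [0.5187 0.1897 0.0119] [0.075 0.148 0.151 0.01  0.012 0.01  0.018 0.008 0.005]
(330, 200) [ 0.5729 -0.1323  0.0464] [0.046 0.044 0.038 0.046 0.046 0.045 0.046 0.048 0.045]
(375, 206) [ 0.5606 -0.23    0.0487] [0.046 0.048 0.048 0.046 0.049 0.046 0.045 0.044 0.043]
(355, 226) [ 0.5138 -0.1687  0.115 ] [0.116 0.116 0.119 0.113 0.115 0.116 0.117 0.116 0.112]
(345, 210) [ 0.5535 -0.1708  0.02  ] [0.017 0.016 0.017 0.015 0.02  0.017 0.018 0.016 0.016]
(330, 302) [ 0.3506 -0.1352  0.0173] [0.018 0.017 0.019 0.018 0.017 0.016 0.017 0.017 0.016]
```

View pics/c1.png

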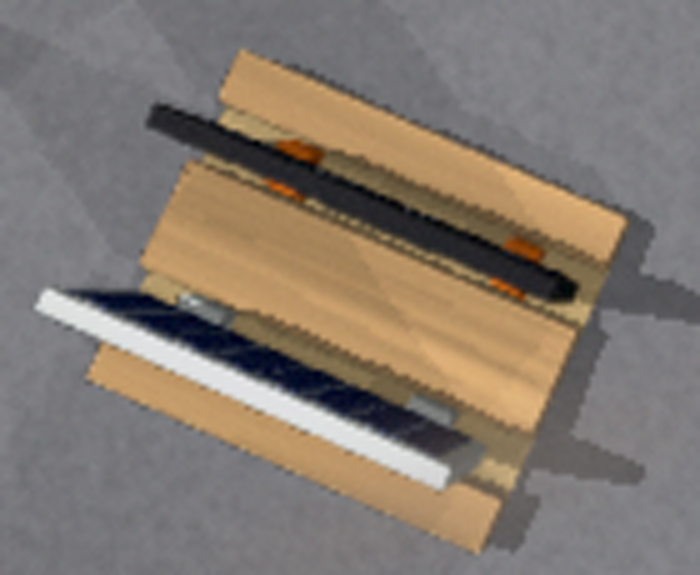

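View pics/c2.png

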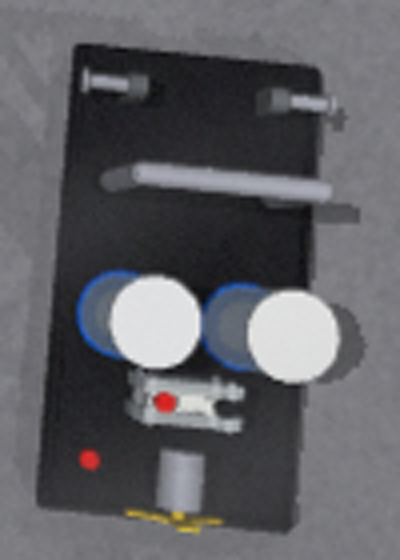

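View pics/c3.png

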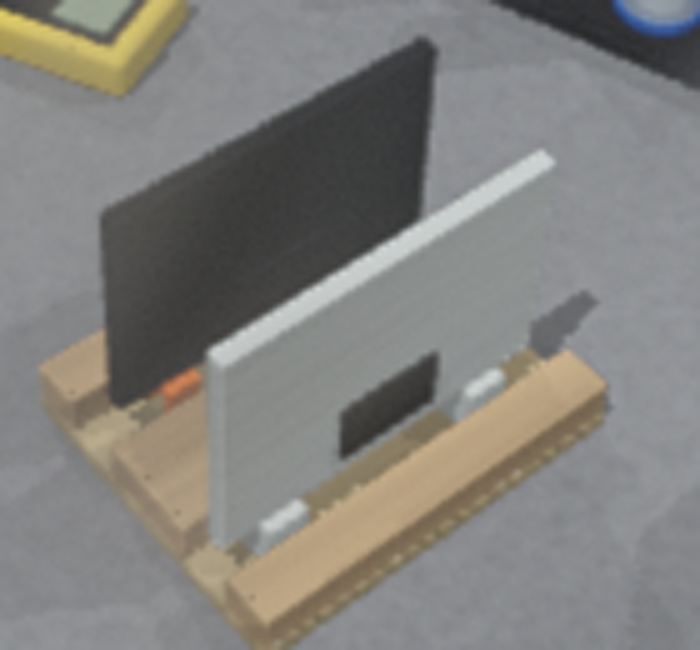

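View pics/c4.png

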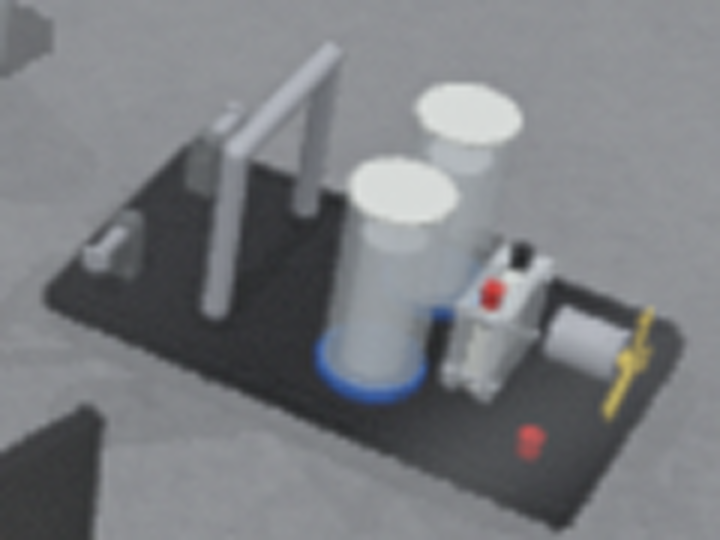

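```bash
cat >> h.py <<'E'
def ray(im,u,v,z):
    d=im['extrinsics'][:3,:3]@np.array([(u-im['cx'])/im['fx'],(v-im['cy'])/im['fy'],1]);o=im['extrinsics'][:3,3]
    return o+d*(z-o[2])/d[2]
E
python3 - <<'E'
from h import *
from scipy.optimize import least_squares
im=load('top0');P=cloud(im);F=im['frame'].astype(int)
# panel top
m=np.zeros(P.shape[:2],bool);m[190:250,135:240]=1
m&=(abs(P[...,2]-.148)<.006)&(F.sum(-1)<200)
m2=m&(P[...,0]>.46)
pts=P[m2][:,:2]; r=cv2.minAreaRect((pts*1000).astype(np.float32)); print('panel rect',r,len(pts),np.median(P[m2][:,2]))
c=np.median(pts,0);w,V=np.linalg.eigh(np.cov(pts.T));yd=V[:,1]*np.sign(V[1,1]);print('mean',pts.mean(0),'yaw',np.arctan2(-yd[0],yd[1]))
# from ends pixel: crop c1 corners top edge: left end mid (150,115), right end mid(570,285)
# spare same for reference, kit fit
obs=[(75,45,.016,130,70),(322,68,.016,130,-70),(296,532,.016,-130,-70),(37,508,.016,-130,70)]
A=np.array([ray(im,300+a/4,180+b/4,z)[:2] for a,b,z,_,_ in obs]);B=np.array([[x,y] for *_,x,y in obs])/1000
def f(p):
    R=np.array([[np.cos(p[2]),-np.sin(p[2])],[np.sin(p[2]),np.cos(p[2])]]);return ((B@R.T+p[:2])-A).ravel()
s=least_squares(f,[.45,-.17,0]);print('kit corners',s.x,(s.fun*1000).round(1))
# cloud: bar + pins
for n,(u0,u1,v0,v1),zr in [('bar',(325,385,215,235),(.105,.122)),('pinL',(316,345,192,210),(.036,.056)),('pinR',(360,390,195,212),(.036,.056))]:
    Q=P[v0:v1,u0:u1].reshape(-1,3);Q=Q[(Q[:,2]>zr[0])&(Q[:,2]<zr[1])]
    print(n,len(Q),Q.mean(0).round(4),cv2.minAreaRect((Q[:,:2]*1000).astype(np.float32)))
    R=np.array([[np.cos(s.x[2]),-np.sin(s.x[2])],[np.sin(s.x[2]),np.cos(s.x[2])]]);q=(Q[:,:2]-s.x[:2])@R
    print('  kit frame min/max/mean',q.min(0).round(4),q.max(0).round(4),q.mean(0).round(4))
E
```

```text
panel rect ((520.629150390625, 164.25299072265625), (169.78195190429688, 10.564054489135742), 66.93709564208984) 459 0.14827991871505175
mean [0.52039808 0.16351782] yaw -0.40177560594318973
kit corners [ 0.46187512 -0.17182613 -0.08464011] [ 1.3 -0.5  1.1  0.5 -1.3  1.3 -1.  -1.4]
bar 300 [ 0.5154 -0.1736  0.1153] ((515.5512084960938, -175.1205596923828), (102.14397430419922, 11.922250747680664), 84.69097137451172)
  kit frame min/max/mean [ 0.0477 -0.0498] [0.0599 0.0523] [0.0535 0.0028]
pinL 82 [ 0.5715 -0.1296  0.0467] ((571.5947875976562, -127.69096374511719), (34.55778503417969, 13.800027847290039), 88.2007827758789)
  kit frame min/max/mean [0.0991 0.0357] [0.1132 0.0703] [0.1056 0.0514]
pinR 91 [ 0.5623 -0.2283  0.046 ] ((562.2444458007812, -230.34722900390625), (34.505516052246094, 13.457900047302246), 85.42301940917969)
  kit frame min/max/mean [ 0.0981 -0.0671] [ 0.1116 -0.0325] [ 0.1048 -0.0478]
```

Emit:
{"op": "jog_arm", "data": {
  "steps": [
    {"dx": 0.6, "dy": -0.7, "twist": -1},
    {"dx": 1.2, "dy": -1.4, "twist": -2},
    {"dx": 1.8, "dy": -2.1, "twist": -3},
    {"dx": 2.4, "dy": -2.8, "twist": -4},
    {"dx": 3.0, "dy": -3.5, "twist": -5}
  ],
  "gripper": 0,
  "newtons": 40
}}

```text
validation failed for argument at $.st...
```

Emit:
{"op": "jog_arm", "data": {
  "steps": [
    {"dx": 0.6, "dy": -0.7, "dz": 0.0, "twist": -1.0},
    {"dx": 1.0, "dy": -1.0, "dz": 0.0, "twist": -1.0}
  ],
  "gripper": 0,
  "newtons": 40
}}

```text
t: 0.4
tool_pos: [0.2009, 0.547, 0.2296]
tool_rot: [-0.628, -3.078, 0.005]
contact_force: [-0.5, 0.7, -0.0]
opening: 0.0856
```

Emit:
{"op": "jog_arm", "data": {
  "steps": [
    {"dx": 0.6, "dy": -0.7, "dz": 0.0, "twist": -1.0},
    {"dx": 1.2, "dy": -1.4, "dz": 0.0, "twist": -2.0},
    {"dx": 1.8, "dy": -2.1, "dz": 0.0, "twist": -3.0},
    {"dx": 2.4, "dy": -2.8, "dz": 0.0, "twist": -4.0},
    {"dx": 3.0, "dy": -3.5, "dz": 0.0, "twist": -5.0}
  ]
}}

```text
t: 1.02
tool_pos: [0.3817, 0.3354, 0.2294]
tool_rot: [-1.876, -2.518, 0.004]
contact_force: [0.4, 0.6, 0.4]
opening: 0.0852
```

Emit:
{"op": "jog_arm", "data": {
  "steps": [
    {"dx": 0.7, "dy": -0.8, "dz": 0.0, "twist": -1.0},
    {"dx": 1.3, "dy": -1.5, "dz": 0.0, "twist": -2.0},
    {"dx": 1.8, "dy": -2.2, "dz": 0.0, "twist": -3.0},
    {"dx": 2.31, "dy": -2.85, "dz": 0.0, "twist": -3.97},
    {"dx": 2.31, "dy": -2.85, "dz": 0.0, "twist": -3.97}
  ]
}}

```text
t: 1.65
tool_pos: [0.5215, 0.1619, 0.2289]
tool_rot: [-2.623, -1.725, 0.004]
contact_force: [-0.5, 1.2, 0.0]
opening: 0.0855
```

```bash
cat >> h.py <<'E'
from scipy.spatial.transform import Rotation as Ro
def st():
    o=ctrl.get_obs();y=Ro.from_rotvec(o['tool_rot']).as_matrix()
    print('t',round(o['t'],2),'pos',o['tool_pos'].round(4),'yaw_y',np.degrees(np.arctan2(y[1,1],y[0,1])).round(2),'tilt',y[:,2].round(3),'F',o['contact_force'].round(1),'T',o['wrist_torque'].round(2),'open',round(o['opening'],4),'q6',o['q'][5].round(2))
E
python3 - <<'E'
from h import *
snap('wrist','w1');snap('side','s1');st()
E
```

```text
t 1.75 pos [0.52   0.1643 0.2289] yaw_y -23.07 tilt [-0.004  0.001 -1.   ] F [-0.3 -1.4 -0.8] T [-0.05  0.   -0.02] open 0.0857 q6 0.57
```

View pics/w1.png

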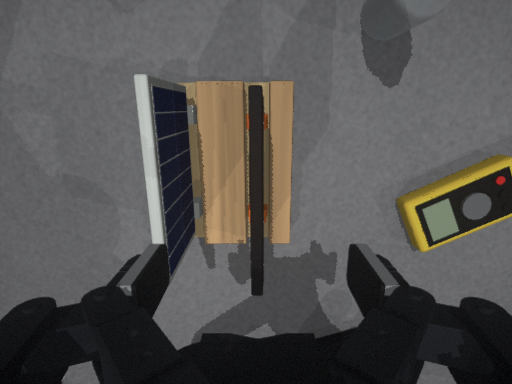

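View pics/s1.png

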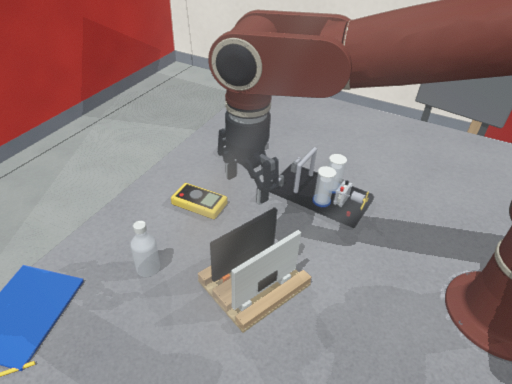

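Emit:
{"op": "jog_arm", "data": {
  "steps": [
    {"dx": 0.01, "dy": 0.0, "dz": -0.4, "twist": 0.0},
    {"dx": 0.01, "dy": 0.0, "dz": -0.8, "twist": 0.0},
    {"dx": 0.01, "dy": 0.0, "dz": -1.2, "twist": 0.0},
    {"dx": 0.01, "dy": 0.0, "dz": -1.6, "twist": 0.0},
    {"dx": 0.01, "dy": 0.0, "dz": -1.85, "twist": 0.0}
  ],
  "gripper": 110
}}

```text
t: 2.38
tool_pos: [0.5192, 0.1655, 0.1165]
tool_rot: [-2.615, -1.734, 0.006]
contact_force: [0.5, 0.0, 0.2]
opening: 0.0487
```

Run:
```python
from h import *
snap('wrist','w2');st()
```

```text
t 2.42 pos [0.5183 0.1651 0.1146] yaw_y -22.94 tilt [-0.008  0.001 -1.   ] F [-1.5 -1.5 -0.8] T [-0.05  0.06 -0.03] open 0.0484 q6 0.57
```

View pics/w2.png

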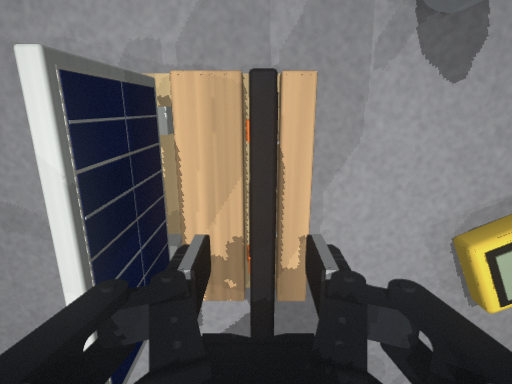

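Emit:
{"op": "jog_arm", "data": {
  "steps": [
    {"dx": 0.04, "dy": -0.015, "dz": 0.04, "twist": 0.0},
    {"dx": 0.04, "dy": -0.015, "dz": 0.04, "twist": 0.0}
  ]
}}

```text
t: 2.68
tool_pos: [0.5214, 0.1645, 0.1183]
tool_rot: [-2.615, -1.733, 0.007]
contact_force: [0.2, -0.2, -0.1]
opening: 0.0487
```

Emit:
{"op": "jog_arm", "data": {
  "steps": [
    {"dx": 0.0, "dy": 0.0, "dz": 0.0, "twist": 0.0},
    {"dx": 0.0, "dy": 0.0, "dz": 0.0, "twist": 0.0},
    {"dx": 0.0, "dy": 0.0, "dz": 0.0, "twist": 0.0},
    {"dx": 0.0, "dy": 0.0, "dz": 0.0, "twist": 0.0}
  ],
  "gripper": 255,
  "newtons": 60
}}

```text
t: 3.18
tool_pos: [0.5221, 0.1645, 0.1191]
tool_rot: [-2.615, -1.734, 0.005]
contact_force: [-0.7, -0.9, 3.3]
opening: 0.0096
```

Run:
```python
from h import *
snap('top','t2');st();crop('top0',0,0,1,1,1,'x')
```

```text
t 3.23 pos [0.5221 0.1645 0.1192] yaw_y -22.91 tilt [-0.005  0.001 -1.   ] F [ 0.4 -0.7  3.8] T [-0.07 -0.08 -0.08] open 0.0088 q6 0.57
```

View pics/t2.png

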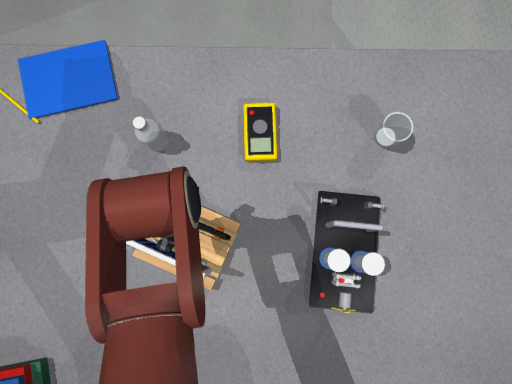

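Emit:
{"op": "jog_arm", "data": {
  "steps": [
    {"dx": 0.0, "dy": 0.0, "dz": 0.2, "twist": 0.0},
    {"dx": 0.0, "dy": 0.0, "dz": 0.6, "twist": 0.0},
    {"dx": 0.0, "dy": 0.0, "dz": 1.1, "twist": 0.0},
    {"dx": 0.0, "dy": 0.0, "dz": 1.7, "twist": 0.0},
    {"dx": 0.0, "dy": 0.0, "dz": 2.3, "twist": 0.0}
  ]
}}

```text
t: 3.85
tool_pos: [0.5213, 0.1645, 0.2577]
tool_rot: [-2.615, -1.733, 0.008]
contact_force: [0.7, 0.5, -2.2]
opening: 0.0088
```

Run:
```python
from h import *
snap('side','s3');st()
```

```text
t 3.9 pos [0.5238 0.1649 0.2642] yaw_y -22.91 tilt [ 0.003  0.003 -1.   ] F [ 0.8 -0.3  2.2] T [ 0.03 -0.11 -0.02] open 0.0091 q6 0.57
```

View pics/s3.png

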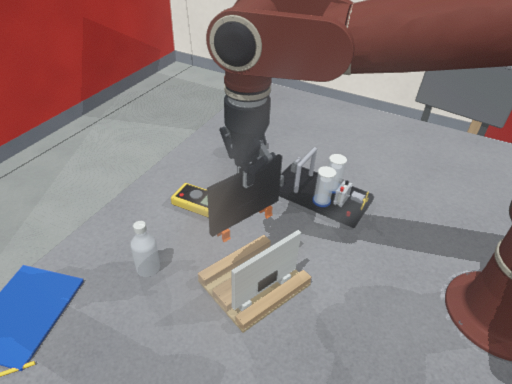

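Emit:
{"op": "jog_arm", "data": {
  "steps": [
    {"dx": 0.1, "dy": -0.4, "dz": 0.0, "twist": 0.2},
    {"dx": 0.2, "dy": -1.0, "dz": 0.0, "twist": 0.5},
    {"dx": 0.3, "dy": -1.7, "dz": 0.0, "twist": 0.8},
    {"dx": 0.4, "dy": -2.4, "dz": 0.0, "twist": 1.0},
    {"dx": 0.5, "dy": -3.1, "dz": 0.0, "twist": 1.2}
  ]
}}

```text
t: 4.53
tool_pos: [0.5533, -0.0222, 0.2633]
tool_rot: [-2.419, -2.0, -0.005]
contact_force: [1.0, -0.6, -2.5]
opening: 0.0088
```

Run:
```python
from h import *
st()
```

```text
t 4.53 pos [ 0.5533 -0.0222  0.2633] yaw_y -10.83 tilt [ 0.001  0.004 -1.   ] F [ 1.  -0.6 -2.5] T [ 0.03 -0.05 -0.01] open 0.0088 q6 0.01
```

Emit:
{"op": "jog_arm", "data": {
  "steps": [
    {"dx": 0.05, "dy": -0.6, "dz": 0.0, "twist": 0.2},
    {"dx": 0.1, "dy": -1.2, "dz": 0.0, "twist": 0.4},
    {"dx": 0.15, "dy": -1.8, "dz": 0.0, "twist": 0.5},
    {"dx": 0.2, "dy": -2.3, "dz": 0.0, "twist": 0.57},
    {"dx": 0.23, "dy": -2.61, "dz": 0.0, "twist": 0.57}
  ]
}}

```text
t: 5.15
tool_pos: [0.5667, -0.1799, 0.2624]
tool_rot: [-2.317, -2.116, -0.004]
contact_force: [1.6, 0.6, -1.7]
opening: 0.009
```

Emit:
{"op": "jog_arm", "data": {
  "steps": [
    {"dx": 0.0, "dy": 0.0, "dz": 0.0, "twist": 0.0},
    {"dx": 0.0, "dy": 0.0, "dz": 0.0, "twist": 0.0}
  ]
}}

```text
t: 5.4
tool_pos: [0.5665, -0.179, 0.262]
tool_rot: [-2.315, -2.115, -0.004]
contact_force: [0.7, 0.1, -2.3]
opening: 0.0088
```

Run:
```python
from h import *
st();snap('side','s4');snap('top','t4');snap('wrist','w4')
crop('side0',0,0,1,1,1,'x')
crop('s4',230,60,400,230,4,'c5')
crop('t4',290,160,410,330,4,'c6')
```

```text
t 5.4 pos [ 0.5665 -0.179   0.262 ] yaw_y -5.17 tilt [-0.002  0.006 -1.   ] F [ 0.7  0.1 -2.3] T [ 0.02 -0.03  0.03] open 0.0088 q6 -0.34
```

View pics/c5.png

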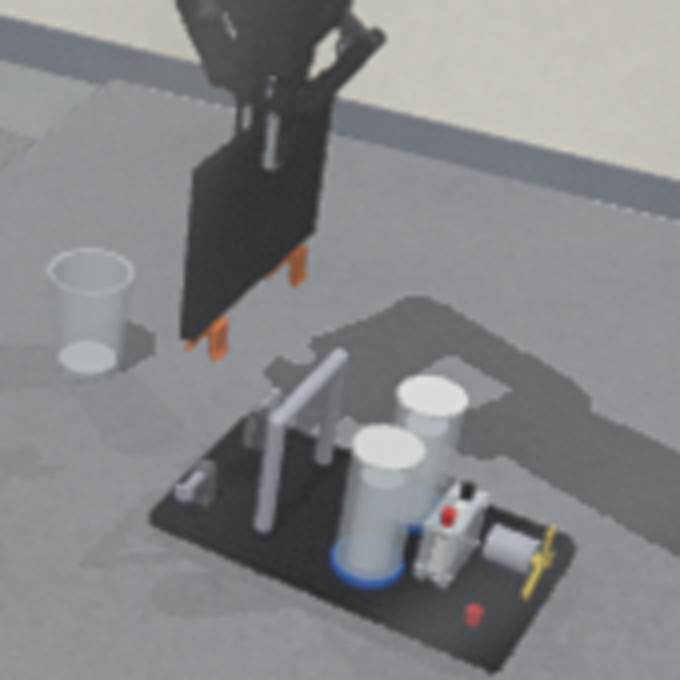

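View pics/t4.png

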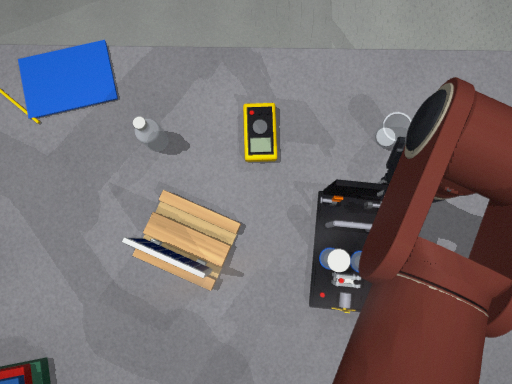

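View pics/w4.png

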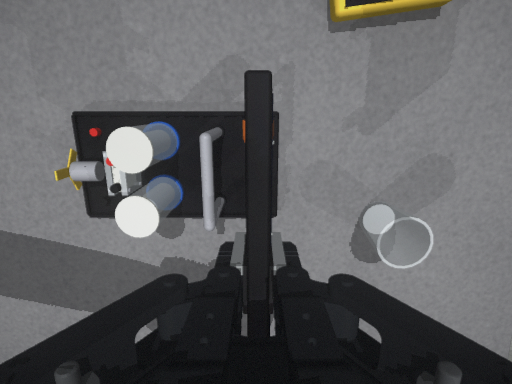

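Emit:
{"op": "jog_arm", "data": {
  "steps": [
    {"dx": 0.0, "dy": 0.0, "dz": -0.3, "twist": 0.0},
    {"dx": 0.0, "dy": 0.0, "dz": -0.7, "twist": 0.0},
    {"dx": 0.0, "dy": 0.0, "dz": -1.1, "twist": 0.0},
    {"dx": 0.0, "dy": 0.0, "dz": -1.4, "twist": 0.0},
    {"dx": 0.0, "dy": 0.0, "dz": -1.4, "twist": 0.0}
  ]
}}

```text
t: 6.18
tool_pos: [0.5653, -0.178, 0.1756]
tool_rot: [-2.312, -2.114, -0.001]
contact_force: [0.6, -0.6, -2.6]
opening: 0.0088
```

Run:
```python
from h import *
st();snap('side','s5');snap('top','t5')
crop('s5',250,90,350,210,6,'c7')
crop('t5',300,160,400,240,7,'c8');st()
```

```text
t 6.17 pos [ 0.5653 -0.178   0.1756] yaw_y -5.11 tilt [-0.005  0.007 -1.   ] F [ 0.6 -0.6 -2.6] T [ 0.03 -0.03  0.01] open 0.0088 q6 -0.34
t 6.28 pos [ 0.567  -0.1788  0.1788] yaw_y -5.12 tilt [-0.001  0.005 -1.   ] F [-0.4  0.6 -1.4] T [-0.01 -0.01 -0.02] open 0.0091 q6 -0.34
```

View pics/c7.png

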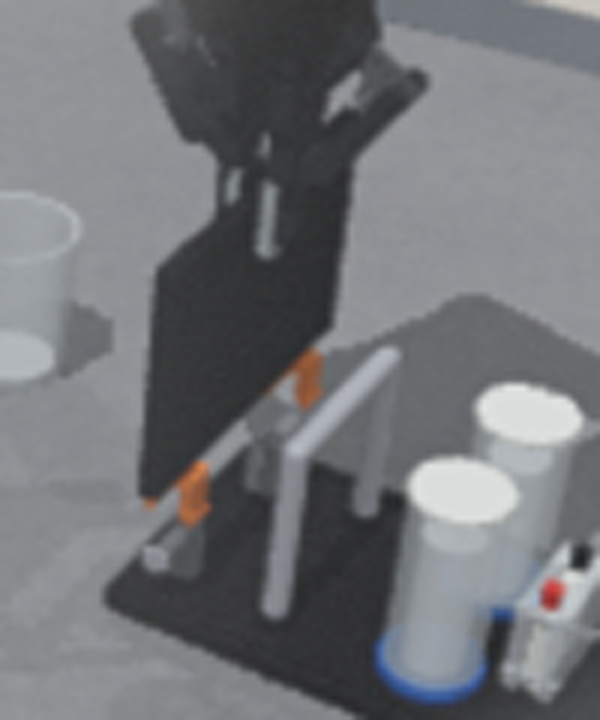

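View pics/c8.png

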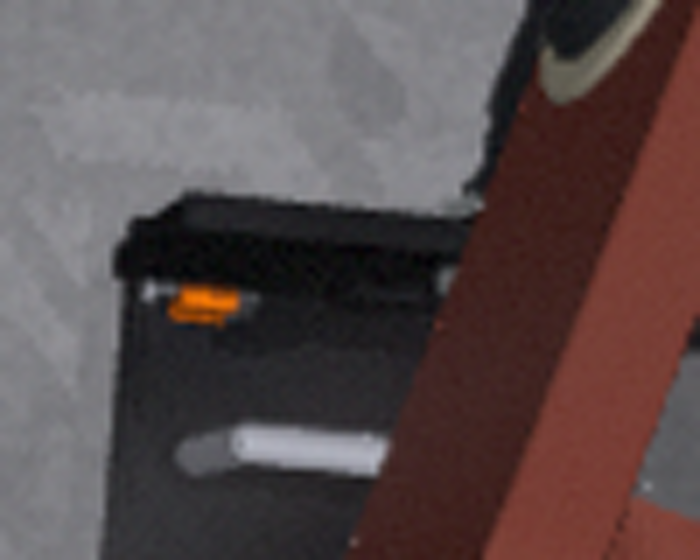

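```bash
cat >> h.py <<'E'
YAW=-0.0893; PM=np.array([.567,-.179])  # pin mid
def kf(Q):
    R=np.array([[np.cos(YAW),-np.sin(YAW)],[np.sin(YAW),np.cos(YAW)]])
    q=np.array(Q,float).copy();q[...,:2]=(q[...,:2]-PM)@R;return q
def orange(im):
    h=cv2.cvtColor(im['frame'],cv2.COLOR_RGB2HSV);return (h[...,0]<14)&(h[...,0]>3)&(h[...,1]>170)&(h[...,2]>110)
E
python3 - <<'E'
from h import *
np.set_printoptions(suppress=True)
for t in ['t5','s5']:
    im=load(t);P=cloud(im);o=orange(im)&(P[...,2]>.04)&(P[...,2]<.12)&(P[...,1]<0)
    q=kf(P[o])
    for s in (1,-1):
        a=q[(q[:,1]*s>0)]
        if len(a): print(t,s,len(a),np.percentile(a,[3,50,97],axis=0).round(4).tolist())
# pins & bar in side0, side frame consistency
im=load('side0');P=kf(cloud(im));F=im['frame'].astype(int)
for n,(u0,u1,v0,v1) in dict(all=(265,320,145,200)).items():
    Q=P[v0:v1,u0:u1].reshape(-1,3)
    for s in (1,-1):
        a=Q[(Q[:,2]>.036)&(Q[:,2]<.05)&(abs(Q[:,0])<.02)&(Q[:,1]*s>.02)];print('pin',s,len(a),a.min(0).round(4),a.mean(0).round(4),a.max(0).round(4))
    a=Q[(Q[:,2]>.107)&(Q[:,2]<.12)];print('bar',len(a),a.min(0).round(4),a.mean(0).round(4),a.max(0).round(4))
# side5 panel back plane edges
im=load('s5');P=kf(cloud(im));Q=P[90:190,260:320].reshape(-1,3);a=Q[(abs(Q[:,0]+.005)<.012)&(Q[:,2]>.09)&(Q[:,2]<.17)&(abs(Q[:,1])<.1)]
print(len(a));
for lo,hi in [(.09,.11),(.11,.13),(.13,.15),(.15,.17)]:
    b=a[(a[:,2]>lo)&(a[:,2]<hi)];print(lo,len(b),np.percentile(b[:,0],[10,50,90]).round(4),np.percentile(b[:,1],[1,99]).round(4), np.polyfit(b[:,1],b[:,0],1).round(4))
E
```

```text
t5 1 25 [[-0.0128, 0.0485, 0.07], [-0.0111, 0.0564, 0.0835], [-0.0064, 0.0635, 0.0926]]
pin 1 50 [-0.0073  0.0324  0.0361] [-0.0013  0.0505  0.0451] [0.0064 0.0669 0.0499]
pin -1 45 [-0.0062 -0.0724  0.0368] [-0.0011 -0.0503  0.0451] [ 0.0074 -0.0347  0.0497]
bar 136 [-0.1122 -0.0498  0.107 ] [-0.0589  0.0098  0.115 ] [-0.0457  0.0499  0.1195]
761
0.09 167 [-0.0097 -0.007  -0.0044] [-0.0825  0.0845] [ 0.0184 -0.0071]
0.11 191 [-0.01   -0.0073 -0.0054] [-0.084   0.0846] [ 0.0154 -0.0074]
0.13 202 [-0.0081 -0.0067 -0.005 ] [-0.0847  0.0844] [ 0.0176 -0.0065]
0.15 201 [-0.0075 -0.0065 -0.005 ] [-0.0813  0.0851] [ 0.0131 -0.0063]
```

Run:
```python
from h import *
im=load('s5');P=kf(cloud(im));h=cv2.cvtColor(im['frame'],cv2.COLOR_RGB2HSV)
o=(h[...,0]<16)&(h[...,0]>2)&(h[...,1]>110)&(P[...,2]>.04)&(abs(P[...,0])<.03)&(abs(P[...,1])<.1)
q=P[o]
for s in (1,-1):
    a=q[q[:,1]*s>0];print(s,len(a),np.percentile(a,[2,50,98],axis=0).round(4).tolist())
im=load('side0');P=kf(cloud(im));Q=P[145:200,265:320].reshape(-1,3)
a=Q[(Q[:,2]>.11)&(Q[:,2]<.12)&(abs(Q[:,0]+.052)<.012)];print(np.polyfit(a[:,1],a[:,0],1),len(a))
# pin segments profile in side0
for s in (1,-1):
    a=Q[(Q[:,2]>.036)&(Q[:,2]<.055)&(abs(Q[:,0])<.02)&(Q[:,1]*s>.02)];a=a[np.argsort(a[:,1])];print((a[:,[0,1,2]]*1000).round(0).astype(int).tolist())
```

```text
1 39 [[-0.0148, 0.0451, 0.0644], [-0.0115, 0.0582, 0.0823], [0.0023, 0.0629, 0.0911]]
-1 36 [[-0.0291, -0.0592, 0.0695], [-0.0122, -0.0495, 0.0883], [-0.0068, -0.0197, 0.4934]]
[ 0.01495976 -0.05329811] 113
[[-4, 32, 48], [-5, 32, 41], [-5, 33, 45], [-1, 34, 51], [1, 34, 50], [4, 35, 49], [-2, 35, 49], [-6, 35, 41], [-7, 36, 38], [-4, 38, 48], [-5, 38, 45], [4, 39, 45], [-6, 40, 36], [-3, 40, 42], [-2, 41, 53], [4, 41, 50], [-3, 41, 49], [-4, 41, 40], [-4, 41, 36], [-6, 41, 44], [-7, 41, 41], [6, 41, 46], [1, 42, 52], [0, 42, 49], [-4, 43, 47], [-2, 45, 45], [4, 46, 46], [1, 46, 48], [-3, 48, 51], [-4, 48, 45], [-1, 49, 47], [4, 52, 47], [-3, 52, 43], [0, 53, 49], [-4, 54, 48], [-2, 56, 49], [1, 57, 48], [3, 58, 48], [-4, 58, 44], [-4, 60, 49], [-1, 60, 47], [0, 64, 49], [-4, 64, 41], [-4, 65, 45], [5, 65, 37], [5, 65, 44], [-4, 65, 49], [2, 66, 46], [-2, 66, 44], [1, 66, 40], [5, 66, 49], [-2, 67, 48], [-2, 67, 42], [4, 67, 42], [1, 67, 44], [1, 68, 51]]
[[7, -72, 43], [1, -72, 50], [-6, -71, 46], [0, -71, 47], [-3, -71, 48], [-4, -69, 46], [3, -68, 51], [-2, -68, 38], [-1, -68, 45], [2, -66, 49], [-6, -66, 45], [0, -64, 47], [-3, -64, 45], [2, -61, 48], [-2, -60, 47], [-3, -58, 45], [0, -57, 48], [3, -57, 46], [2, -55, 45], [-2, -54, 47], [-3, -52, 45], [-5, -49, 44], [-2, -48, 47], [1, -46, 51], [4, -45, 50], [-1, -43, 49], [-6, -43, 37], [-5, -42, 48], [-6, -42, 42], [1, -41, 50], [-6, -41, 46], [-3, -40, 49], [-1, -39, 41], [5, -39, 39], [0, -39, 48], [3, -38, 51], [2, -38, 41], [-1, -38, 46], [-5, -38, 37], [-5, -37, 44], [5, -37, 43], [2, -37, 45], [2, -36, 49], [5, -36, 47], [1, -36, 39], [-5, -36, 49], [-6, -35, 42], [-3, -35, 41]]
```

Run:
```python
from h import *
im=load('t5')
for n,u,v,z in [('kn lip L',170,312,.068),('kn lip R',227,315,.068),('kn up L',180,290,.085),('kn up R',241,293,.085),('head L',143,292,.042),('blk R',258,297,.042)]:
    print(n,kf(ray(im,300+(u+.0)/7,160+v/7,z)).round(4))
im=load('top0')
for n,u,v,z in [('head L outer',81,80,.042),('head L inner',91,82,.042),('blkL outer',127,85,.045),('blkL in',150,87,.045),('blkR in',258,101,.045),('blkR out',287,101,.045),('headR in',329,105,.042),('headR out',337,106,.042)]:
    print(n,kf(ray(im,300+u/4,180+v/4,z)).round(4))
crop('top0',310,185,395,215,9,'c9');crop('t5',310,185,365,220,12,'c10')
```

```text
kn lip L [-0.012   0.0623  0.068 ]
kn lip R [-0.0111  0.0449  0.068 ]
kn up L [-0.007   0.0626  0.085 ]
kn up R [-0.0061  0.0444  0.085 ]
head L [-0.0036  0.067   0.042 ]
blk R [-0.0015  0.0308  0.042 ]
head L outer [0.0002 0.0677 0.042 ]
head L inner [-0.0004  0.0621  0.042 ]
blkL outer [-0.0004  0.0428  0.045 ]
blkL in [-0.0003  0.0301  0.045 ]
blkR in [-0.002  -0.0294  0.045 ]
blkR out [-0.0005 -0.0453  0.045 ]
headR in [ 0.     -0.0693  0.042 ]
headR out [-0.0001 -0.0737  0.042 ]
```

View pics/c9.png

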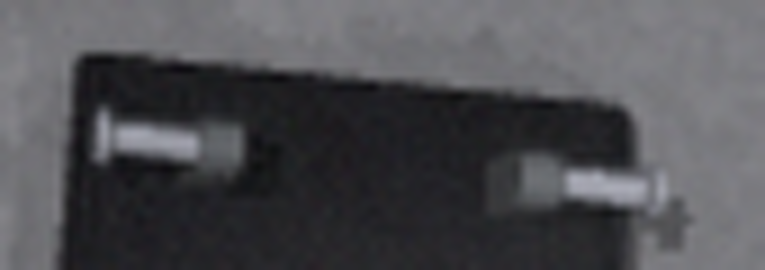

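View pics/c10.png

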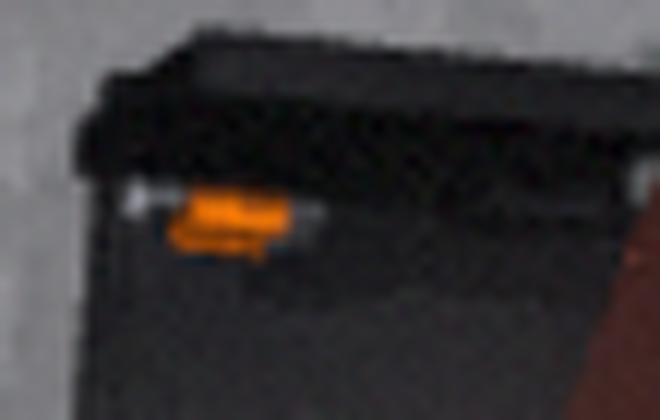

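Emit:
{"op": "jog_arm", "data": {
  "steps": [
    {"dx": 0.0, "dy": -0.02, "dz": -0.1, "twist": 0.0},
    {"dx": 0.0, "dy": -0.02, "dz": -0.2, "twist": 0.0},
    {"dx": 0.0, "dy": -0.02, "dz": -0.3, "twist": 0.0},
    {"dx": 0.0, "dy": -0.02, "dz": -0.3, "twist": 0.0}
  ]
}}

```text
t: 6.78
tool_pos: [0.5665, -0.1798, 0.1598]
tool_rot: [-2.315, -2.116, -0.003]
contact_force: [0.2, -0.1, -1.7]
opening: 0.0087
```

Run:
```python
from h import *
st();snap('side','s6');snap('top','t6')
crop('s6',255,110,335,210,7,'c11')
crop('t6',310,185,365,220,12,'c12');st();
for _ in range(4): snap('wrist','x');st()
```

```text
t 6.78 pos [ 0.5665 -0.1798  0.1598] yaw_y -5.13 tilt [-0.002  0.005 -1.   ] F [ 0.2 -0.1 -1.7] T [-0.06 -0.02 -0.01] open 0.0087 q6 -0.35
t 6.88 pos [ 0.5669 -0.18    0.1607] yaw_y -5.12 tilt [-0.001  0.005 -1.   ] F [-0.9  0.1 -2. ] T [-0.01  0.05  0.01] open 0.0088 q6 -0.35
t 6.92 pos [ 0.5671 -0.1801  0.1609] yaw_y -5.12 tilt [-0.     0.005 -1.   ] F [-0.4  0.5 -1.5] T [-0.02  0.    0.01] open 0.0091 q6 -0.35
t 6.97 pos [ 0.5671 -0.1801  0.1611] yaw_y -5.12 tilt [-0.     0.005 -1.   ] F [ 0.3  1.  -2.4] T [ 0.08 -0.01 -0.04] open 0.009 q6 -0.35
t 7.03 pos [ 0.5672 -0.1801  0.1611] yaw_y -5.12 tilt [-0.     0.004 -1.   ] F [-0.7  0.3 -1.5] T [-0.01 -0.    0.02] open 0.0087 q6 -0.35
t 7.08 pos [ 0.5671 -0.1801  0.1611] yaw_y -5.12 tilt [-0.     0.005 -1.   ] F [-0.3 -0.2 -0.4] T [ 0.01 -0.02 -0.02] open 0.0088 q6 -0.35
```

View pics/c11.png

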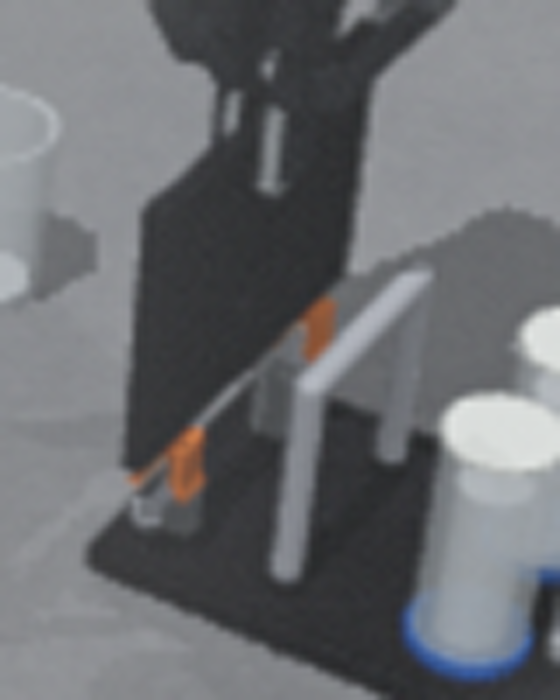

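View pics/c12.png

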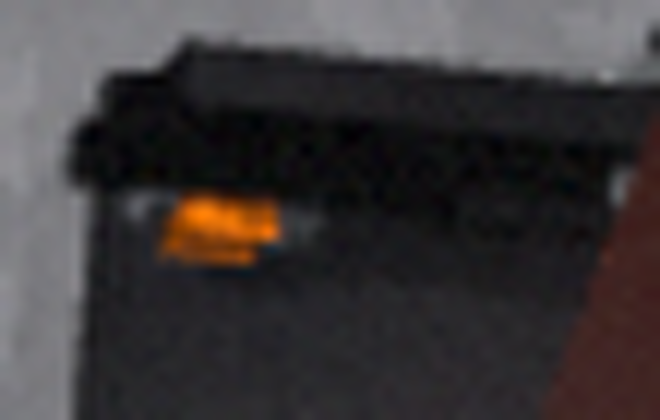

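Run:
```python
from h import *
im=load('t6')
for n,u,v,z in [('lip L',162,250,.052),('lip R',258,255,.052),('up L',180,200,.072),('up R',281,205,.072)]:
    print(n,kf(ray(im,310+u/12,185+v/12,z)).round(4))
```

```text
lip L [-0.0131  0.0611  0.052 ]
lip R [-0.0122  0.0437  0.052 ]
up L [-0.0061  0.0619  0.072 ]
up R [-0.0052  0.044   0.072 ]
```

Emit:
{"op": "jog_arm", "data": {
  "steps": [
    {"dx": 0.0, "dy": 0.0, "dz": -0.06, "twist": 0.0},
    {"dx": 0.0, "dy": 0.0, "dz": -0.12, "twist": 0.0},
    {"dx": 0.0, "dy": 0.0, "dz": -0.18, "twist": 0.0},
    {"dx": 0.0, "dy": 0.0, "dz": -0.18, "twist": 0.0}
  ]
}}

```text
t: 7.58
tool_pos: [0.5668, -0.18, 0.1496]
tool_rot: [-2.315, -2.117, -0.004]
contact_force: [-0.8, -0.3, -1.5]
opening: 0.0091
```

Emit:
{"op": "jog_arm", "data": {
  "steps": [
    {"dx": 0.0, "dy": 0.0, "dz": -0.06, "twist": 0.0},
    {"dx": 0.0, "dy": 0.0, "dz": -0.12, "twist": 0.0},
    {"dx": 0.0, "dy": 0.0, "dz": -0.16, "twist": 0.0},
    {"dx": 0.0, "dy": 0.0, "dz": -0.16, "twist": 0.0}
  ]
}}

```text
t: 8.07
tool_pos: [0.5668, -0.18, 0.1399]
tool_rot: [-2.315, -2.117, -0.004]
contact_force: [-0.3, 0.4, -1.7]
opening: 0.009
```

Run:
```python
from h import *
st();snap('side','s7');snap('top','t7')
crop('s7',255,110,335,210,7,'c13')
crop('t7',310,185,365,220,12,'c14');st()
```

```text
t 8.07 pos [ 0.5668 -0.18    0.1399] yaw_y -5.12 tilt [-0.001  0.005 -1.   ] F [-0.3  0.4 -1.7] T [ 0.01 -0.02 -0.03] open 0.009 q6 -0.35
t 8.18 pos [ 0.5668 -0.18    0.1401] yaw_y -5.12 tilt [-0.001  0.005 -1.   ] F [-0.8  0.1 -1.9] T [-0.01 -0.02 -0.02] open 0.0089 q6 -0.35
```

View pics/c13.png

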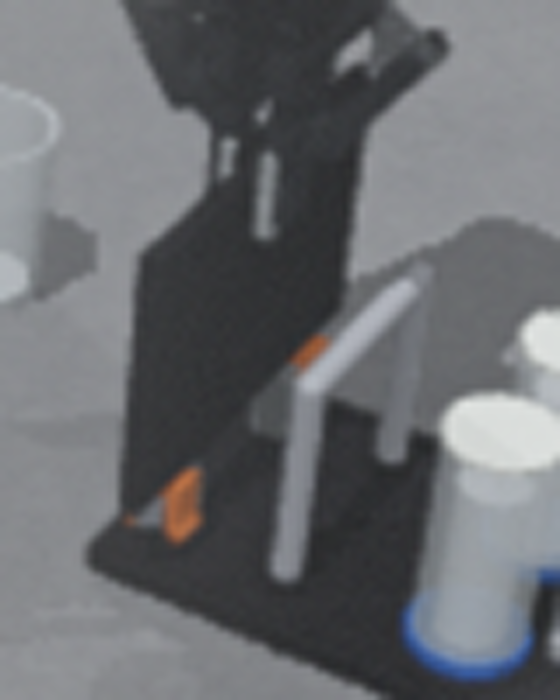

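View pics/c14.png

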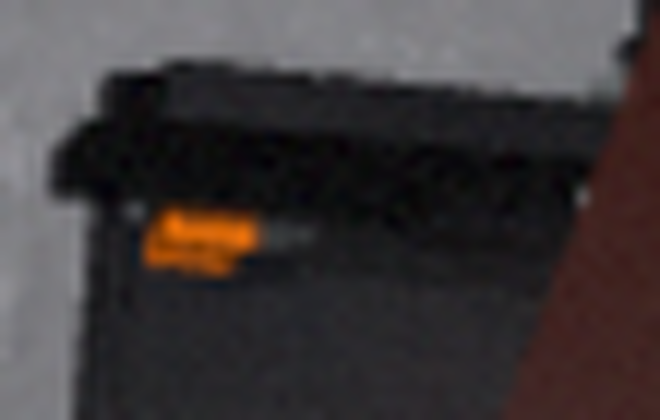

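Emit:
{"op": "jog_arm", "data": {
  "steps": [
    {"dx": 0.0, "dy": 0.0, "dz": -0.02, "twist": 0.0},
    {"dx": 0.0, "dy": 0.0, "dz": -0.04, "twist": 0.0},
    {"dx": 0.0, "dy": 0.0, "dz": -0.04, "twist": 0.0}
  ]
}}

```text
t: 8.55
tool_pos: [0.5674, -0.1799, 0.1394]
tool_rot: [-2.316, -2.118, -0.005]
contact_force: [-0.5, 2.7, 5.5]
opening: 0.0086
```

Emit:
{"op": "jog_arm", "data": {
  "steps": [
    {"dx": 0.0, "dy": 0.0, "dz": -0.02, "twist": 0.0},
    {"dx": 0.0, "dy": 0.0, "dz": -0.02, "twist": 0.0},
    {"dx": 0.0, "dy": 0.0, "dz": -0.02, "twist": 0.0}
  ]
}}

```text
t: 8.93
tool_pos: [0.5676, -0.1799, 0.1393]
tool_rot: [-2.316, -2.118, -0.005]
contact_force: [-2.4, 1.8, 6.5]
opening: 0.0089
```

Emit:
{"op": "jog_arm", "data": {
  "steps": [
    {"dx": 0.0, "dy": 0.0, "dz": 0.0, "twist": 0.0},
    {"dx": 0.0, "dy": 0.0, "dz": 0.0, "twist": 0.0},
    {"dx": 0.0, "dy": 0.0, "dz": 0.0, "twist": 0.0}
  ],
  "gripper": 216,
  "newtons": 20
}}

```text
t: 9.3
tool_pos: [0.5675, -0.18, 0.139]
tool_rot: [-2.316, -2.118, -0.005]
contact_force: [0.2, -0.3, 0.1]
opening: 0.013
```

Run:
```python
from h import *
st();snap('side','s8');snap('wrist','w8')
crop('s8',255,90,335,210,6,'c15');crop('w8',170,50,350,384,2,'c16');st()
```

```text
t 9.3 pos [ 0.5675 -0.18    0.139 ] yaw_y -5.13 tilt [ 0.     0.005 -1.   ] F [ 0.2 -0.3  0.1] T [ 0.06  0.   -0.01] open 0.013 q6 -0.35
t 9.4 pos [ 0.5675 -0.1799  0.1391] yaw_y -5.13 tilt [ 0.     0.005 -1.   ] F [ 0.  -0.9 -0.4] T [-0.01  0.   -0.  ] open 0.0129 q6 -0.35
```

View pics/c15.png

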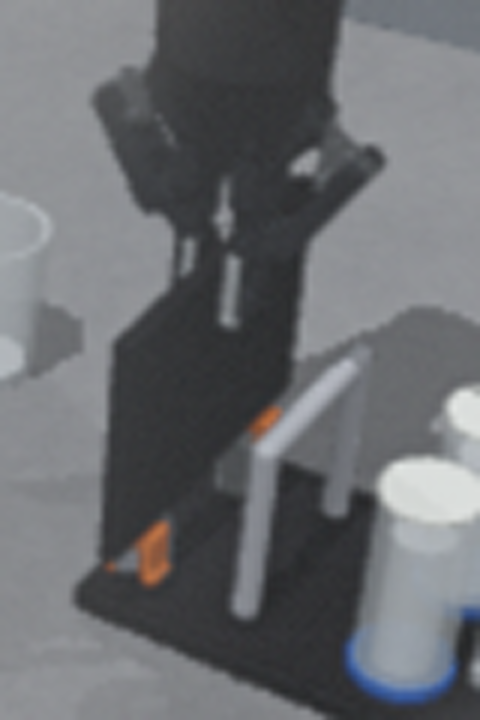

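View pics/w8.png

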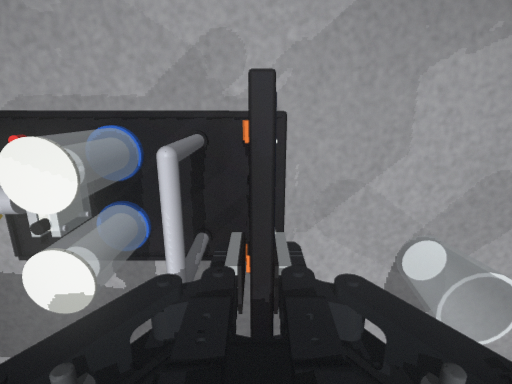

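Emit:
{"op": "jog_arm", "data": {
  "steps": [
    {"dx": 0.0, "dy": 0.0, "dz": 0.07, "twist": 0.0},
    {"dx": 0.0, "dy": 0.0, "dz": 0.15, "twist": 0.0},
    {"dx": 0.0, "dy": 0.0, "dz": 0.15, "twist": 0.0}
  ]
}}

```text
t: 9.78
tool_pos: [0.568, -0.1801, 0.149]
tool_rot: [-2.317, -2.119, -0.006]
contact_force: [0.6, -1.2, 0.5]
opening: 0.0131
```

Emit:
{"op": "jog_arm", "data": {
  "steps": [
    {"dx": -0.04, "dy": 0.004, "dz": 0.0, "twist": 0.0},
    {"dx": -0.08, "dy": 0.007, "dz": 0.0, "twist": 0.0},
    {"dx": -0.12, "dy": 0.011, "dz": 0.0, "twist": 0.0},
    {"dx": -0.16, "dy": 0.014, "dz": 0.0, "twist": 0.0},
    {"dx": -0.19, "dy": 0.017, "dz": 0.0, "twist": 0.0}
  ]
}}

```text
t: 10.4
tool_pos: [0.5564, -0.1791, 0.1489]
tool_rot: [-2.317, -2.118, -0.006]
contact_force: [-0.6, -0.7, -0.2]
opening: 0.013
```

Run:
```python
from h import *
st();snap('side','s9');snap('wrist','w9')
crop('s9',255,90,335,210,6,'c17');st()
```

```text
t 10.4 pos [ 0.5564 -0.1791  0.1489] yaw_y -5.13 tilt [ 0.002  0.004 -1.   ] F [-0.6 -0.7 -0.2] T [-0.03 -0.04  0.02] open 0.013 q6 -0.35
t 10.5 pos [ 0.5564 -0.1791  0.1489] yaw_y -5.13 tilt [ 0.001  0.004 -1.   ] F [ 0.2  0.3 -0.9] T [0.   0.07 0.  ] open 0.0127 q6 -0.35
```

View pics/c17.png

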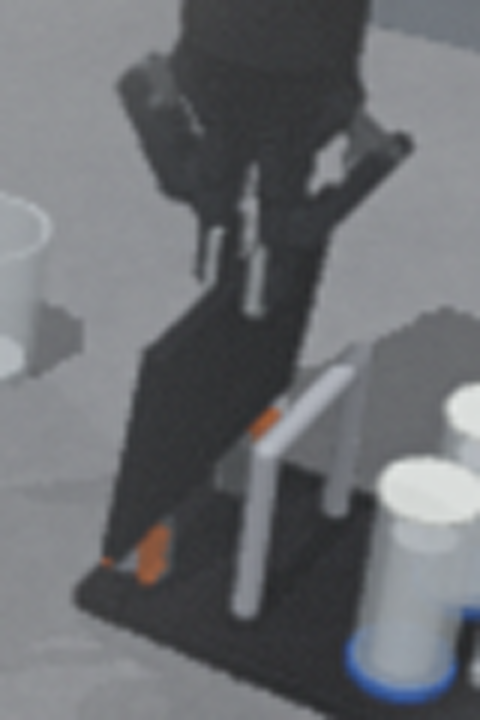

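View pics/w9.png

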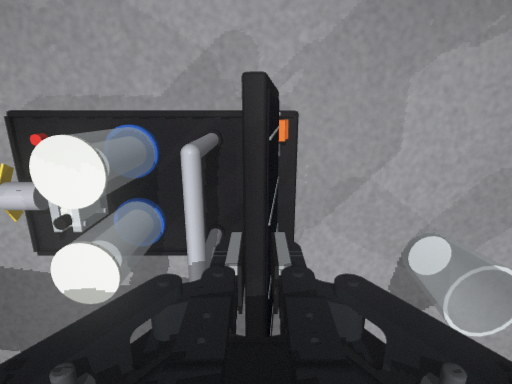

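Emit:
{"op": "jog_arm", "data": {
  "steps": [
    {"dx": -0.01, "dy": 0.001, "dz": 0.0, "twist": 0.0},
    {"dx": -0.04, "dy": 0.004, "dz": 0.0, "twist": 0.0},
    {"dx": -0.08, "dy": 0.007, "dz": 0.0, "twist": 0.0}
  ],
  "gripper": 208
}}

```text
t: 10.88
tool_pos: [0.5515, -0.1787, 0.1489]
tool_rot: [-2.317, -2.118, -0.006]
contact_force: [-0.1, 0.5, -0.3]
opening: 0.0156
```

Emit:
{"op": "jog_arm", "data": {
  "steps": [
    {"dx": -0.01, "dy": 0.001, "dz": 0.0, "twist": 0.0},
    {"dx": -0.04, "dy": 0.004, "dz": 0.0, "twist": 0.0},
    {"dx": -0.08, "dy": 0.007, "dz": -0.01, "twist": 0.0}
  ],
  "gripper": 200
}}

```text
t: 11.25
tool_pos: [0.5466, -0.1782, 0.1484]
tool_rot: [-2.317, -2.118, -0.006]
contact_force: [-0.6, 0.6, -0.1]
opening: 0.0183
```

Emit:
{"op": "jog_arm", "data": {
  "steps": [
    {"dx": -0.01, "dy": 0.001, "dz": 0.0, "twist": 0.0},
    {"dx": -0.05, "dy": 0.004, "dz": 0.0, "twist": 0.0},
    {"dx": -0.09, "dy": 0.008, "dz": -0.01, "twist": 0.0},
    {"dx": -0.13, "dy": 0.012, "dz": -0.02, "twist": 0.0}
  ],
  "gripper": 193
}}

```text
t: 11.75
tool_pos: [0.5386, -0.1775, 0.1471]
tool_rot: [-2.317, -2.118, -0.006]
contact_force: [-0.1, 0.1, -0.7]
opening: 0.0206
```

Run:
```python
from h import *
st();snap('side','s10');snap('wrist','w10')
crop('s10',255,90,345,210,6,'c18');st();print(kf(ctrl.get_obs()['tool_pos']))
```

```text
t 11.75 pos [ 0.5386 -0.1775  0.1471] yaw_y -5.13 tilt [ 0.001  0.004 -1.   ] F [-0.1  0.1 -0.7] T [ 0.03  0.03 -0.02] open 0.0206 q6 -0.36
t 11.85 pos [ 0.5385 -0.1774  0.147 ] yaw_y -5.13 tilt [ 0.001  0.004 -1.   ] F [ 0.3 -0.2 -0.1] T [ 0.01 -0.01  0.02] open 0.0206 q6 -0.36
[-0.02854713 -0.00099777  0.14701464]
```

View pics/c18.png

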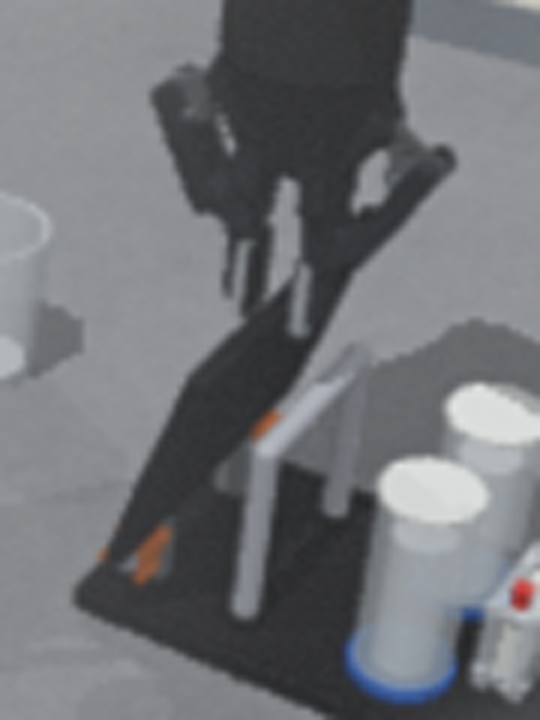

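View pics/w10.png

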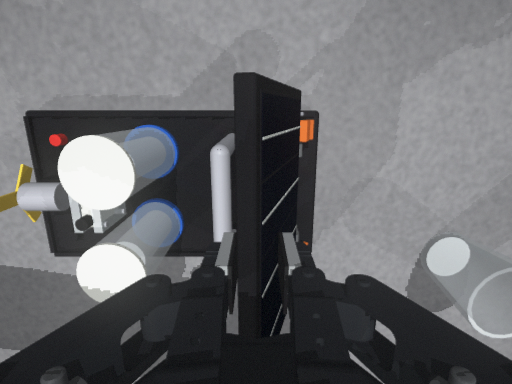

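Emit:
{"op": "jog_arm", "data": {
  "steps": [
    {"dx": -0.04, "dy": 0.004, "dz": -0.02, "twist": 0.0},
    {"dx": -0.08, "dy": 0.007, "dz": -0.04, "twist": 0.0},
    {"dx": -0.12, "dy": 0.011, "dz": -0.06, "twist": 0.0},
    {"dx": -0.16, "dy": 0.014, "dz": -0.08, "twist": 0.0},
    {"dx": -0.2, "dy": 0.018, "dz": -0.09, "twist": 0.0}
  ]
}}

```text
t: 12.48
tool_pos: [0.5262, -0.1763, 0.1414]
tool_rot: [-2.317, -2.118, -0.006]
contact_force: [-0.4, -0.4, -0.2]
opening: 0.0207
```

Emit:
{"op": "jog_arm", "data": {
  "steps": [
    {"dx": -0.04, "dy": 0.004, "dz": -0.01, "twist": 0.0},
    {"dx": -0.08, "dy": 0.007, "dz": -0.02, "twist": 0.0},
    {"dx": -0.12, "dy": 0.011, "dz": -0.03, "twist": 0.0},
    {"dx": -0.16, "dy": 0.014, "dz": -0.04, "twist": 0.0}
  ]
}}

```text
t: 12.98
tool_pos: [0.5165, -0.1755, 0.139]
tool_rot: [-2.317, -2.118, -0.006]
contact_force: [-0.9, 0.8, -0.6]
opening: 0.0207
```

Run:
```python
from h import *
st();snap('side','s11');snap('wrist','w11')
crop('s11',255,90,345,210,6,'c19');st();print(kf(ctrl.get_obs()['tool_pos']))
```

```text
t 12.97 pos [ 0.5165 -0.1755  0.139 ] yaw_y -5.14 tilt [ 0.001  0.004 -1.   ] F [-0.9  0.8 -0.6] T [0.03 0.05 0.04] open 0.0207 q6 -0.38
t 13.07 pos [ 0.5163 -0.1754  0.1389] yaw_y -5.14 tilt [ 0.001  0.004 -1.   ] F [-0.4  1.   0.8] T [0.02 0.08 0.01] open 0.0207 q6 -0.38
[-0.0507746  -0.00097606  0.13891188]
```

View pics/c19.png

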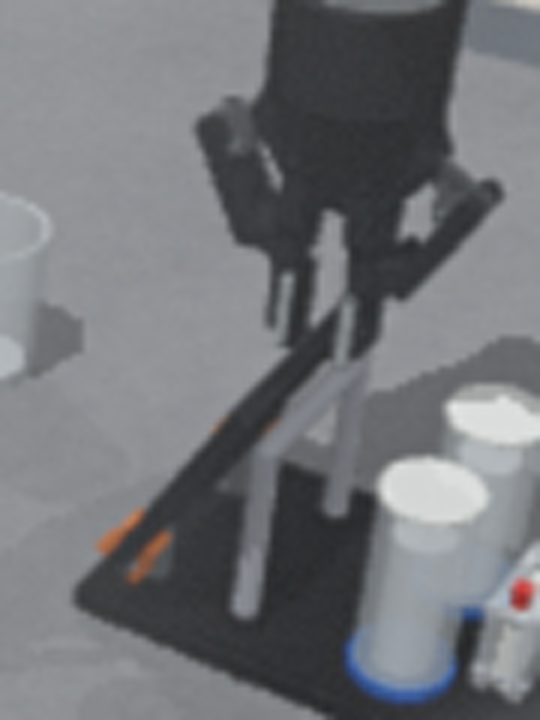

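View pics/w11.png

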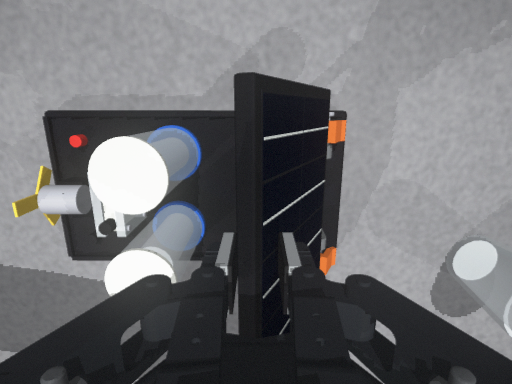

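Emit:
{"op": "jog_arm", "data": {
  "steps": [
    {"dx": -0.03, "dy": 0.003, "dz": 0.0, "twist": 0.0},
    {"dx": -0.06, "dy": 0.005, "dz": 0.0, "twist": 0.0},
    {"dx": -0.09, "dy": 0.008, "dz": 0.0, "twist": 0.0},
    {"dx": -0.12, "dy": 0.01, "dz": 0.0, "twist": 0.0}
  ]
}}

```text
t: 13.58
tool_pos: [0.5091, -0.1749, 0.139]
tool_rot: [-2.317, -2.118, -0.006]
contact_force: [-0.5, 0.1, 0.7]
opening: 0.0205
```

Run:
```python
from h import *
st();snap('side','s12');snap('wrist','w12')
crop('s12',255,90,345,210,6,'c20');crop('w12',180,50,350,350,2.6,'c21') ;st();print(kf(ctrl.get_obs()['tool_pos']))
```

```text
t 13.57 pos [ 0.5091 -0.1749  0.139 ] yaw_y -5.14 tilt [ 0.001  0.004 -1.   ] F [-0.5  0.1  0.7] T [-0.   -0.   -0.02] open 0.0205 q6 -0.38
t 13.68 pos [ 0.5091 -0.1749  0.139 ] yaw_y -5.14 tilt [ 0.001  0.004 -1.   ] F [ 0.4 -0.5 -0.8] T [-0.   -0.01 -0.04] open 0.0209 q6 -0.38
[-0.05804807 -0.00105452  0.13902376]
```

View pics/c20.png

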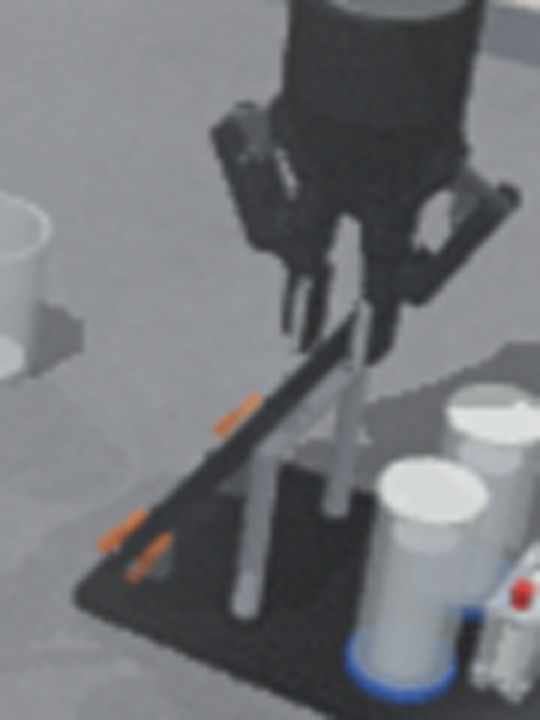

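View pics/w12.png

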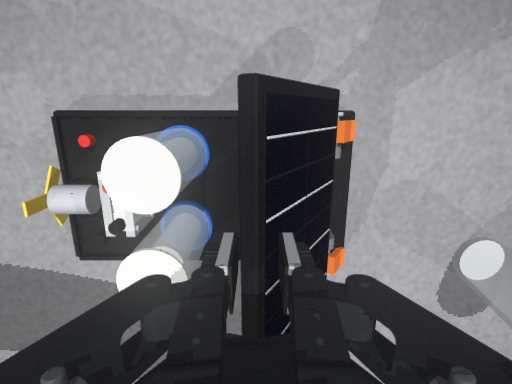

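Run:
```python
from h import *
for t in ['w11','w12']:
    im=load(t);P=kf(cloud(im))
    Q=P[110:215,268:325].reshape(-1,3);Q=Q[(Q[:,2]>.06)&(Q[:,2]<.16)]
    c=Q.mean(0);n=np.linalg.svd(Q-c)[2][2];n*=np.sign(n[2]);print(t,len(Q),n.round(3),'tilt from vertical',np.degrees(np.arcsin(n[2])).round(2),'dist pin axis', ((c-[0,0,.042])@n).round(4))
    a=P[75:330,236:272].reshape(-1,3);a=a[(a[:,2]>.135)&(a[:,2]<.17)&(a[:,0]<-.03)];print(np.percentile(a,[2,50,98],axis=0).round(4).tolist())
```

```text
w11 5886 [ 0.886 -0.002  0.464] tilt from vertical 27.65 dist pin axis 0.0075
[[-0.0604, -0.0371, 0.1426], [-0.0525, 0.0292, 0.1533], [-0.0444, 0.0802, 0.1565]]
w12 5957 [ 0.859 -0.002  0.512] tilt from vertical 30.78 dist pin axis 0.0074
[[-0.0665, -0.039, 0.1428], [-0.0592, 0.0289, 0.1502], [-0.0516, 0.0804, 0.1535]]
```

Emit:
{"op": "jog_arm", "data": {
  "steps": [
    {"dx": 0.0, "dy": 0.0, "dz": 0.0, "twist": 0.0},
    {"dx": 0.0, "dy": 0.0, "dz": 0.0, "twist": 0.0}
  ],
  "gripper": 178
}}

```text
t: 13.92
tool_pos: [0.5092, -0.1749, 0.1391]
tool_rot: [-2.317, -2.118, -0.006]
contact_force: [-0.2, -1.2, -1.0]
opening: 0.0255
```

Emit:
{"op": "jog_arm", "data": {
  "steps": [
    {"dx": 0.0, "dy": 0.0, "dz": 0.1, "twist": 0.0},
    {"dx": 0.0, "dy": 0.0, "dz": 0.25, "twist": 0.0},
    {"dx": 0.0, "dy": 0.0, "dz": 0.5, "twist": 0.0},
    {"dx": 0.0, "dy": 0.0, "dz": 0.9, "twist": 0.0},
    {"dx": 0.0, "dy": 0.0, "dz": 1.4, "twist": 0.0}
  ]
}}

```text
t: 14.55
tool_pos: [0.5091, -0.1749, 0.2245]
tool_rot: [-2.317, -2.118, -0.006]
contact_force: [-0.7, 0.2, 1.4]
opening: 0.0259
```

Emit:
{"op": "jog_arm", "data": {
  "steps": [
    {"dx": -0.5, "dy": 0.3, "dz": 0.3, "twist": 0.0},
    {"dx": -1.0, "dy": 0.9, "dz": 0.4, "twist": 0.0},
    {"dx": -1.5, "dy": 1.5, "dz": 0.4, "twist": 0.0},
    {"dx": -2.0, "dy": 2.1, "dz": 0.4, "twist": 0.0},
    {"dx": -2.0, "dy": 2.7, "dz": 0.4, "twist": 0.0}
  ]
}}

```text
t: 15.18
tool_pos: [0.3881, -0.012, 0.25]
tool_rot: [2.32, 2.118, 0.009]
contact_force: [0.6, -0.1, -0.4]
opening: 0.0258
```

Run:
```python
from h import *
st();snap('side','s13');snap('top','t13');crop('t13',290,170,410,330,4,'c22');crop('s13',240,100,400,230,4,'c23')
```

```text
t 15.18 pos [ 0.3881 -0.012   0.25  ] yaw_y -5.21 tilt [ 0.004  0.003 -1.   ] F [ 0.6 -0.1 -0.4] T [ 0.04 -0.06 -0.02] open 0.0258 q6 -0.14
```

View pics/t13.png

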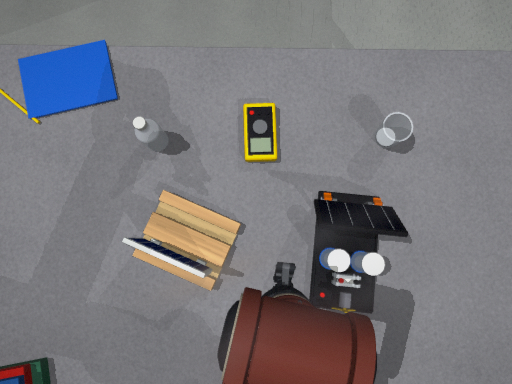

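View pics/c22.png

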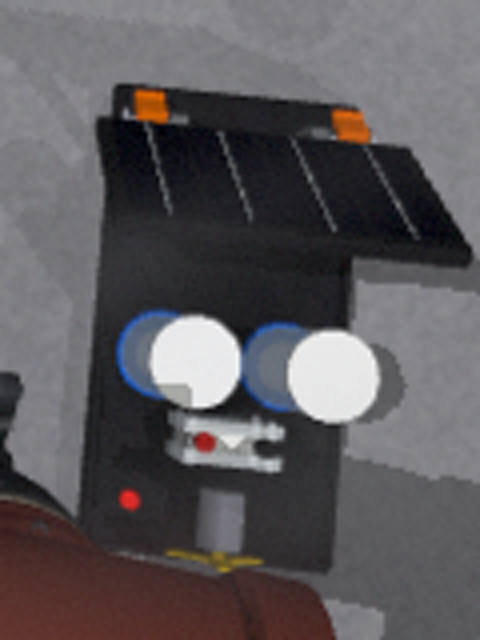

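View pics/c23.png

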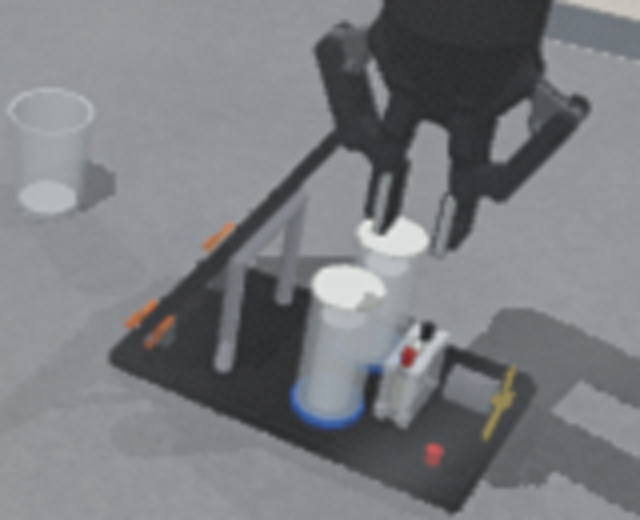

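Run:
```python
from h import *
for t in ['t13','s13']:
    im=load(t);P=kf(cloud(im))
    r=P[200:236,312:408] if t=='t13' else P[100:200,240:340]
    Q=r.reshape(-1,3)
    # expected front face
    n0=np.array([.866,0,.5]);d=(Q-[0,0,.042])@n0
    s=Q[(abs(d-.005)<.006)&(Q[:,2]>.065)&(abs(Q[:,1])<.09)]
    c=s.mean(0);n=np.linalg.svd(s-c,full_matrices=False)[2][2];n*=np.sign(n[2]);print(t,len(s),n.round(3),np.degrees(np.arcsin(n[2])).round(1),((c-[0,0,.042])@n).round(4),s[:,1].min().round(4),s[:,1].max().round(4))
im=load('t13');P=kf(cloud(im));q=P[orange(im)&(abs(P[...,0])<.05)&(abs(P[...,1])<.1)]
for s in (1,-1):
    a=q[q[:,1]*s>0];print(s,len(a),np.percentile(a,[3,50,97],axis=0).round(4).tolist())
a=load('top0')['frame'].astype(int);b=im['frame'].astype(int);D=abs(a-b).sum(-1)
for n,(u0,v0,u1,v1) in dict(bottle=(128,110,162,145),meter=(240,98,282,165),beaker=(372,108,416,150),spare=(120,235,210,280)).items(): print(n,np.mean(D[v0:v1,u0:u1]).round(1),(D[v0:v1,u0:u1]>90).sum())
st()
```

```text
t13 2184 [0.849 0.001 0.529] 31.9 0.0088 -0.0865 0.0845
s13 230 [0.858 0.006 0.514] 30.9 0.0052 -0.0837 0.0863
1 31 [[0.0007, 0.0467, 0.0372], [0.0063, 0.0549, 0.0548], [0.0185, 0.0621, 0.0576]]
-1 58 [[0.0009, -0.0624, 0.0316], [0.0092, -0.0554, 0.0495], [0.0194, -0.0479, 0.0581]]
bottle 18.0 0
meter 20.8 0
beaker 25.8 0
spare 30.8 0
t 15.28 pos [ 0.3889 -0.0108  0.2501] yaw_y -4.91 tilt [ 0.004  0.004 -1.   ] F [-0.3  0.3 -0.1] T [-0.   -0.05  0.01] open 0.026 q6 -0.14
```

Run:
```python
from h import *
print(ctrl.finish_job())
```

```text
the job is handed in; nothing more can be done
None
```

The black-framed panel now hangs on the kit's two hinge pins with its cells facing outwards. It rests on the wire rest with the gripper clear. The job was handed in at about 15 s of the 58 s allowed.

**How it went:**
- I gripped the panel by its upper edge, lifted it out of the far slot and carried it over the pins.
- I lowered it until the pins took the weight, at about 8 N. That came within 0.5 mm of the height worked out for the knuckles being fully home.
- I opened the jaws a little and let the panel down onto the rest against the rear finger, then lifted clear. Force readings stayed near zero throughout the lean.

**Last checks:**
- **Lean angle:** the side camera gave 30.9° and the top camera 31.9°, against 30° expected. I put the difference down to camera calibration.
- **Face offset from the pin axis:** this disagreed between cameras, at 5.2 mm from the side and 8.8 mm from the top, against 5 mm expected.
- **Knuckles:** both sit level, with their centres about 55 mm either side of the middle. My closest reading of the pins put them about 2.4 mm further right, so the knuckles may be that much off centre, within the 3 mm to spare.
- **Other objects:** before and after top views show no change at the bottle, beaker, meter or silver panel.

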